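# Shut and latch the spare-parts case

### The arm

A 7-joint arm with a two-finger parallel gripper is mounted at the origin on the work surface. World frame = base frame: x ahead of the robot, y to its left, z up, the work surface at z = 0. Lengths are in m, angles in rad, forces in N, time in s.
With the tool pointing down it reaches from about 0.375 to 0.925 m from the base axis. Payload 3.1 kg.
Tool frame: the origin (TCP) lies between the finger pads; the fingertips stand 19 mm ahead of it and the grasp point (between the pads) is the TCP; z points along the fingers, y is the direction in which the jaws open and shut (so a half turn about z gives the same grasp; the last joint's range is limited). The gripper opens to 85 mm and grips with 20 to 120 N. Pads are 22 mm wide; open, the fingers measure 114 mm over their backs; the gripper's body (76 mm by 85 mm) begins 54 mm behind the grasp point. The pads swing forward as they close: fully open they stand 13 mm farther back than shut.
Start: joints at [-1.354, 0.383, 0.044, 1.598, -0.018, 1.161, -0.05], TCP at [0.201, 0.618, 0.25] pointing down, gripper open.
Joint ranges: [-2.61, 2.61], [-0.41, 2.15], [-1.48, 1.57], [0, 2.5], [-1.57, 4.71], [0.05, 1.97], [-2.85, 2.85]. Speed limits (rad/s): [2.79, 2.79, 3.14, 3.14, 3.14, 3.14, 3.14].

### API

Orientations are given as a unit quaternion [x, y, z, w].
In Python, from bench import move_ptp, movel, move_j, move_gripper, pause, inverse_kinematics, read_camera, camera_params, MotionError, sign_off, look_for, tip_of, read_time_s, read_qpos, read_joint_vel, read_effort, read_eef_pos, read_tcp_rot, read_ft_force, read_ft_torque, read_finger_gap gives the robot as it stands. Calls block until the motion is done:
- move_ptp(position, orientation): joint-space move of the TCP to a pose.
- movel(position, orientation=None, speed=0.15): straight line of the TCP; orientation=None keeps the orientation; speed is the mean speed in m/s.
- move_j(angles): joint-space move.
- move_gripper(opening, effort=None): finger opening in m; effort is the grip in N (None keeps the last); returns when the fingers have stopped.
- pause(seconds).
- inverse_kinematics(position, orientation): joint angles nearest the present ones, or None.
- read_camera(name): name is "scene" or "top"; returns the picture (384x512x3 uint8, red, green, blue); there is no depth.
- camera_params(name): a dict with "K" (3x3 intrinsics, pixels), "camera_from_world" (4x4, takes a point from world to camera coordinates). Camera axes: x right, y down, z forward; pixel columns grow to the right and rows downward; lengths in m; the calibration is good to about 2 mm. A picture is of the moment at which its call begins. camera_params takes no time and is no camera call.
A pose or a line that the arm cannot do raises MotionError and nothing moves.
- sign_off(): hands the job in, once; it reports no verdict.
Trained networks look in the newest picture that a camera, given by its name, has taken for a name from the list of things; names that differ only in an ending like _2 or _b are one class to them, and where a whole thing is asked for, a point or a joint stands for the part that bears it (a point fixed in the world has none). Each returns a list of dicts, best first, with "confidence" (0 to 1); they miss things now and then, are a little off and sometimes report something else, mostly with a low value. They report only what shows in the picture. A call takes as long as a camera call.
- look_for(camera, name): "at" ([column, row] in pixels, amid what is visible of it).
- tip_of(camera, name): "at" ([column, row] in pixels: a listed point, or the origin of a listed thing).
Readings, each from a call of its own:
- read_time_s(): time.
- read_qpos(): joint angles.
- read_joint_vel(): joint speeds.
- read_effort(): joint torques, N m.
- read_eef_pos(): TCP position.
- read_tcp_rot(): TCP orientation.
- read_ft_force(): force on the tool from outside, world axes, zero at the start.
- read_ft_torque(): the same for the moment, N m.
- read_finger_gap(): finger opening in m.
Only numpy, scipy, OpenCV 4.12 (cv2) and the standard library are available. Lean on these libraries where they do the work, as an engineer would, in place of code of your own. Each camera call takes 0.05 s, during which the arm holds its last target. There are 200 camera calls.

### The job

Put the spare-parts case away: push its open lid all the way down without letting it slam, and only then push the two red-knobbed latch levers on its front up and over the lid until each snaps into its latched position. Nothing needs gripping or lifting: do not raise the lid further open, and leave the carton, the jar and the tape roll where they stand.

Things in the scene. Friction and masses are not known exactly. Their poses are not given: they have to be found in the camera images.
- case: green steel parts case fixed to the bench, 180 (x) x 280 (y) x 100 mm high without lid, open at the top, stock inside. Origin at the centre of its underside, on the bench; z up, x from its front wall (with the latches, facing the robot) to the hinge side, y along its length.
- lid (a joint): the lid's hinge, in rad: 0 = fully shut, grows as the lid opens upward (starts half open, 0.55 to 0.95). A stiff hinge: the lid stays where it is left; 1 to 2 N at its edge push it down.
- lid_hinge (a point): middle of the lid's hinge line, at the case's far rim: (0.09, 0, 0.10) in the case's frame; its axis runs along the case's y.
- lid_edge (a point): middle of the lid's free edge, on its outer (upper) face. The lid is a plain grey steel plate 182 mm from hinge line to free edge, 280 mm wide and 8 mm thick, without a handle; its underside passes through the hinge line. Shut, its upper face is level, 108 mm above the bench.
- latch_left (a joint): the left (+y) latch lever, in rad: 0 = open (handle leaning 0.7 rad away from the case, towards the robot), 0.7 = handle upright (dead centre), 1.4 = latched (handle leaning 0.7 rad over the lid, rubber foot on the lid). A spring drives it away from dead centre to whichever end is nearer, so it stays at 0 or snaps to 1.4. A level push of about 8 to 10 N at the knob starts it, less and less towards dead centre, none beyond.
- latch_right (a joint): the right (-y) latch lever, in rad: 0 = open (handle leaning 0.7 rad away from the case, towards the robot), 0.7 = handle upright (dead centre), 1.4 = latched (handle leaning 0.7 rad over the lid, rubber foot on the lid). A spring drives it away from dead centre to whichever end is nearer, so it stays at 0 or snaps to 1.4. A level push of about 8 to 10 N at the knob starts it, less and less towards dead centre, none beyond.
- latch_left_knob (a point): centre of the red ball knob (24 mm across) at the end of the left latch's handle, a 10 mm steel rod 80 mm long from pivot to knob centre. It swings in the case's x-z plane: in the case's frame, x = -0.115 - 0.08 cos(a), z = 0.125 + 0.08 sin(a), with a = 0.87 open, 1.57 upright, 2.27 latched; so 186 mm above the bench at both ends and 205 mm upright.
- latch_right_knob (a point): centre of the red ball knob (24 mm across) at the end of the right latch's handle, a 10 mm steel rod 80 mm long from pivot to knob centre. It swings in the case's x-z plane: in the case's frame, x = -0.115 - 0.08 cos(a), z = 0.125 + 0.08 sin(a), with a = 0.87 open, 1.57 upright, 2.27 latched; so 186 mm above the bench at both ends and 205 mm upright.
- latch_left_pivot (a point): pivot of the left latch, on a small steel bracket in front of the case's front wall; at (-0.115, 0.085, 0.125) in the case's frame. The bracket reaches 135 mm above the bench.
- latch_right_pivot (a point): pivot of the right latch, on a small steel bracket in front of the case's front wall; at (-0.115, -0.085, 0.125) in the case's frame. The bracket reaches 135 mm above the bench.
- carton_mid (a point): bystander: yellow carton with a paper band, 50 x 70 mm, 85 mm tall, loose on the bench; point at its centre.
- jar_mid (a point): bystander: white jar with a blue cap, 60 mm across, 90 mm tall, loose on the bench; point at its centre.
- tape_mid (a point): bystander: cardboard-coloured tape roll lying flat, 90 mm across, 48 mm tall, loose on the bench; point at its centre.

How it is judged:
By the outcome, as a careful person would: the job done as asked, in the order asked, and still so for the second after the job is handed in, with the robot touching nothing.
It also fails if it takes over 53 s, if anything falls off the work surface, if the arm or the gripper's body presses on something with over 40 N, if the wrist force passes 120 N, or if a joint passes its speed limit or range.

## Working session

There is one attempt and no reset: what is moved stays moved. The work goes in short steps, each a Python script; the robot and the scene stay as the last script left them, time stands still between calls to the robot, and variables do not carry over. Pictures are saved under pics/ and viewed, about 8 in all and at most 12, crops included, and the job is handed in when it is done.

```bash
ls; mkdir -p pics
cat > h.py <<'E'
from bench import *
import numpy as np, cv2
def snap(c,n):
    im=read_camera(c); cv2.imwrite(f'pics/{n}.png',im[:,:,::-1]); return im
E
python3 - <<'E'
from h import *
for c in ('scene','top'):
    snap(c,c+'0'); p=camera_params(c); print(c,np.round(p['K'],1).tolist(),np.round(p['camera_from_world'],4).tolist())
    for n in ('case','lid_hinge','lid_edge','latch_left_knob','latch_right_knob','latch_left_pivot','latch_right_pivot','carton_mid','jar_mid','tape_mid'):
        print(n,[(np.round(d['at'],1).tolist(),round(d['confidence'],2)) for d in tip_of(c,n)[:3]])
a=cv2.imread('pics/scene0.png');b=cv2.imread('pics/top0.png')
print(read_time_s(),read_tcp_rot(),read_finger_gap())
E
```

```text
pics
scene [[350.8, 0.0, 253.6], [0.0, 350.8, 190.3], [0.0, 0.0, 1.0]] [[-0.2095, 0.9778, 0.0045, 0.1087], [0.553, 0.1223, -0.8241, -0.2343], [-0.8064, -0.1702, -0.5664, 1.4011], [0.0, 0.0, 0.0, 1.0]]
case [([197.9, 247.9], 0.94)]
lid_hinge [([176.3, 244.9], 0.93)]
lid_edge [([195.3, 162.0], 0.94)]
latch_left_knob [([104.4, 227.4], 0.65), ([249.4, 154.2], 0.47), ([135.1, 189.2], 0.2)]
latch_right_knob [([183.2, 143.8], 0.54)]
latch_left_pivot []
latch_right_pivot []
carton_mid [([136.9, 188.4], 0.37)]
jar_mid [([298.7, 249.1], 0.67), ([183.8, 143.0], 0.58)]
tape_mid [([103.9, 225.2], 0.75)]
top [[362.2, 0.0, 251.0], [0.0, 362.2, 186.8], [0.0, 0.0, 1.0]] [[-0.0152, -0.9999, -0.0029, 0.035], [-0.9974, 0.0153, -0.0699, 0.6203], [0.07, 0.0019, -0.9975, 0.8455], [0.0, 0.0, 0.0, 1.0]]
case [([302.3, 155.6], 0.55)]
lid_hinge [([311.6, 106.1], 0.96)]
lid_edge [([319.0, 162.5], 0.94)]
latch_left_knob [([268.1, 226.2], 0.62), ([307.7, 110.2], 0.48)]
latch_right_knob [([357.9, 231.0], 0.9), ([400.0, 151.5], 0.21)]
latch_left_pivot [([270.1, 199.7], 0.56)]
latch_right_pivot [([350.4, 204.3], 0.74)]
carton_mid [([399.4, 210.9], 0.69)]
jar_mid [([198.8, 156.4], 0.63)]
tape_mid [([401.9, 150.3], 0.79)]
1.1 [ 1.56701135e-01  9.87646067e-01  3.68440823e-06 -1.46279863e-05] 0.08592172548306823
```

View pics/scene0.png

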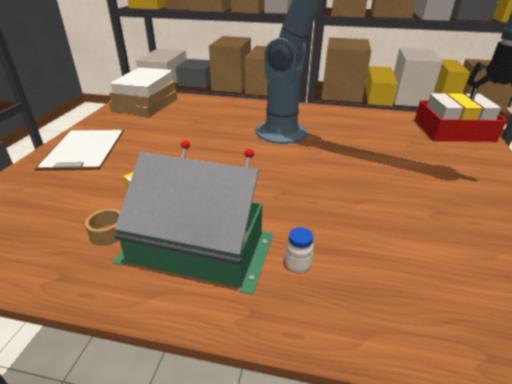

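View pics/top0.png

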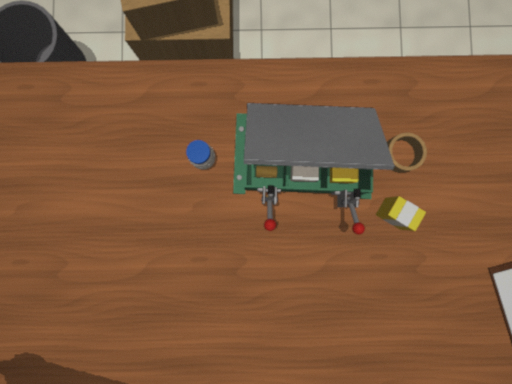

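The scene view shows the half-open lid with the knobs behind it at about (249,153) and (185,145). The jar is at (299,250) and the tape roll at (103,227). The top view shows the knobs at (270,225) and (358,229), the carton at (405,213) just right of the right latch, and the tape roll touching distance right of the case. I'll fit the case pose next.

```bash
cat > fit.py <<'E'
from h import *
from scipy.optimize import least_squares
P={c:camera_params(c) for c in('scene','top')}
def proj(c,p):
    q=P[c]['camera_from_world']@np.r_[p,1]; u=P[c]['K']@q[:3]; return u[:2]/u[2]
def w(s,p):
    c,n=np.cos(s[2]),np.sin(s[2]); return np.array([s[0]+c*p[0]-n*p[1],s[1]+n*p[0]+c*p[1],p[2]])
def edge(t,y=0): return [.09-.182*np.cos(t)+.008*np.sin(t),y,.1+.182*np.sin(t)+.008*np.cos(t)]
def knob(a,y): return [-.115-.08*np.cos(a),y,.125+.08*np.sin(a)]
E
python3 - <<'E'
from fit import *
obs=[('scene','k',.085,(249.4,153.5)),('scene','k',-.085,(185,144.5)),('top','k',.085,(270,225)),('top','k',-.085,(358.5,229)),
('scene','e',0,(195.3,162)),('top','e',0,(319,162.5)),('scene','h',0,(176.3,244.9)),('top','h',0,(311.6,106.1)),('top','p',.085,(270.1,199.7)),('top','p',-.085,(350.4,204.3))]
def pt(k,y,s): return {'k':knob(.87,y),'e':edge(s[3],y),'h':[.09,y,.1],'p':[-.115,y,.125]}[k]
f=lambda s:np.concatenate([proj(c,w(s,pt(k,y,s)))-o for c,k,y,o in obs])
r=least_squares(f,[.65,-.1,0,.7],loss='soft_l1'); s=r.x; print(s); 
for o,e in zip(obs,f(s).reshape(-1,2)): print(o,np.round(e,1))
np.save('s.npy',s)
for y in(.085,-.085): print('knob',w(s,knob(.87,y)),w(s,knob(2.27,y)))
print('edge',w(s,edge(s[3])))
def ray(n,a,b,z):
    g=least_squares(lambda p:np.r_[proj('scene',p)-a,proj('top',p)-b],[.6,-.2,.04]).x if a else least_squares(lambda p:proj('top',[*p,z])-b,[.6,-.2]).x; print(n,g)
ray('carton',None,(399.4,210.9),.043);ray('jar',(298.7,249.1),(200,156.4),0);ray('tape',(103.9,226),(405,152),0)
E
```

```text
[ 0.69707763 -0.1045482  -0.0573744   0.67316868]
('scene', 'k', 0.085, (249.4, 153.5)) [-0.9 -0.8]
('scene', 'k', -0.085, (185, 144.5)) [-0.  -0.4]
('top', 'k', 0.085, (270, 225)) [-0.  -0.3]
('top', 'k', -0.085, (358.5, 229)) [-0.1 -0.6]
('scene', 'e', 0, (195.3, 162)) [ 0.9 -2.9]
('top', 'e', 0, (319, 162.5)) [0.2 0.2]
('scene', 'h', 0, (176.3, 244.9)) [-1.2 -4. ]
('top', 'h', 0, (311.6, 106.1)) [-0.6  2.3]
('top', 'p', 0.085, (270.1, 199.7)) [-0.6 -0.6]
('top', 'p', -0.085, (350.4, 204.3)) [-0.  -1.8]
knob [ 0.53563976 -0.01013553  0.18614631] [ 0.63854496 -0.01604614  0.1862284 ]
knob [ 0.52589147 -0.1798558   0.18614631] [ 0.62879666 -0.18576641  0.1862284 ]
edge [ 0.6498465  -0.10183536  0.21972571]
carton [ 0.55795365 -0.31811963]
jar [0.6933951  0.14314053 0.04063673]
tape [ 0.69902418 -0.34605868  0.02405216]
```

Fit residuals are small apart from the hinge points, which don't affect the push. Pose: case at (0.697, -0.105), yaw -0.057, lid about 0.67 rad. I'll close the lid with shut fingers along its arc, watching the force.

```bash
cat >> fit.py <<'E'
s=np.load('s.npy') if __import__('os').path.exists('s.npy') else None
def quat(flip):
    h=(s[2]+np.pi*flip)/2; return [np.cos(h),np.sin(h),0,0]
def lidpt(t,r=.165,dz=0.):
    p=w(s,[.09-r*np.cos(t)+.008*np.sin(t),0,.1+r*np.sin(t)+.008*np.cos(t)]); p[2]+=.019+dz; return p
E
python3 - <<'E'
from fit import *
t0=s[3]
qs=[inverse_kinematics(lidpt(t0,dz=.1),quat(f)) for f in(0,1)]; print(qs)
j=read_qpos(); best=min((f for f in(0,1) if qs[f] is not None),key=lambda f:np.abs(qs[f]-j).max()); print(best)
q=quat(best); np.save('q.npy',q)
move_gripper(0.0,20)
p=read_eef_pos(); movel([p[0],p[1],.36],speed=.2)
move_ptp(lidpt(t0,dz=.1),q)
print(read_time_s(),read_eef_pos(),read_ft_force(),read_finger_gap())
movel(lidpt(t0,dz=.03),speed=.15); print(read_time_s(),read_ft_force())
snap('scene','scene1')
E
```

```text
[array([-0.5939456 ,  0.52984468,  0.99787694,  1.48348373, -0.44809322,
        1.37180367, -1.19854237]), array([-0.55353703,  0.50045778,  0.92379618,  1.4817814 , -0.40236137,
        1.35912189,  1.9089644 ])]
0
5.575 [ 0.66349789 -0.10091767  0.32788165] [-0.37118657 -0.39635001  0.32001811] -0.00014845015365507838
6.1917 [0.61706936 0.252105   0.16117806]
```

View pics/scene1.png

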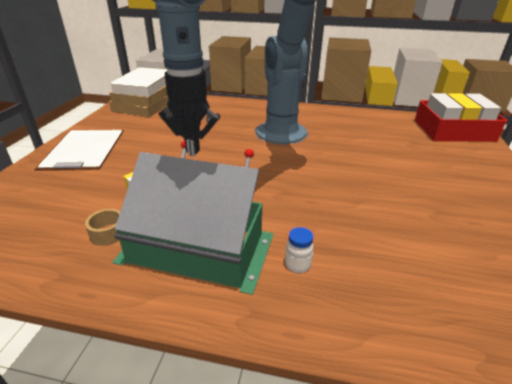

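The tool is above the middle of the lid edge, tips at about (192,152) and edge at row 160. I'll check the projected tip against this, then push.

Run:
```python
from fit import *
e=read_eef_pos(); e[2]-=.019; print(e,proj('scene',e),proj('scene',w(s,edge(s[3]))), proj('scene',lidpt(s[3],dz=-.019)))
```

```text
[ 0.66385981 -0.10297929  0.24039294] [192.58385522 153.70986855] [196.19815194 159.08520513] [194.21768448 166.22289955]
```

Run:
```python
from fit import *
R=.155; F0=read_ft_force()
movel(lidpt(s[3],R,dz=.02),speed=.1)
for t in list(np.arange(s[3],.02,-.08))+[.03,0.0]:
    movel(lidpt(t,R),speed=.06); F=read_ft_force()-F0
    print(round(t,2),np.round(read_eef_pos(),3),np.round(F,1),round(read_time_s(),2))
    if np.linalg.norm(F)>25: break
snap('scene','scene2')
```

```text
0.67 [ 0.67  -0.103  0.221] [-0.7  0.9 -0.7] 7.06
0.59 [ 0.662 -0.102  0.212] [-0.9 -0.  -0.5] 7.42
0.51 [ 0.655 -0.102  0.201] [-0.1  0.4 -0.5] 7.78
0.43 [ 0.649 -0.102  0.191] [-1.   0.9  0.8] 8.13
0.35 [ 0.644 -0.101  0.179] [-0.8 -0.5 -0.7] 8.49
0.27 [ 0.639 -0.101  0.168] [ 0.8 -0.2 -0.6] 8.85
0.19 [ 0.636 -0.101  0.156] [-0.1  0.5 -0.2] 9.21
0.11 [ 0.633 -0.101  0.144] [-0.2  0.6  0.1] 9.57
0.03 [ 0.632 -0.101  0.131] [-0.8 -0.8 -0.3] 9.93
0.03 [ 0.633 -0.101  0.132] [-0.6 -0.1 -0.2] 10.18
0.0 [ 0.633 -0.101  0.127] [-0.4  0.5  1.7] 10.43
```

View pics/scene2.png

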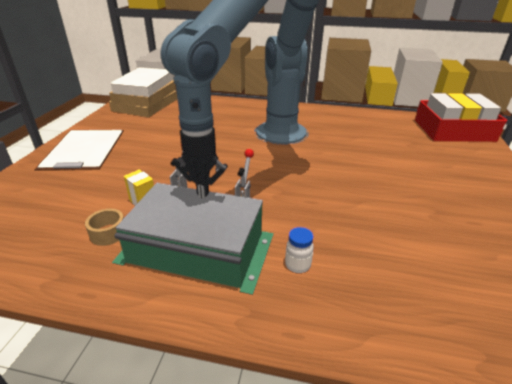

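The lid is nearly shut, with the tips on it near (203,193). The force is only just rising, so I'll press down slowly until it is seated.

Run:
```python
from fit import *
p=lidpt(0,.155)
for k in range(1,13):
    p[2]-=.002; movel(p,speed=.02); pause(.05); F=np.mean([read_ft_force() for _ in range(4)],0)
    print(k,np.round(read_eef_pos(),4),np.round(F,1),round(read_time_s(),2))
    if F[2]>12: break
```

```text
1 [ 0.6327 -0.1011  0.1271] [-3.5  1.9  9.9] 10.78
2 [ 0.6327 -0.1011  0.127 ] [-6.6  3.6 18.8] 11.07
```

The lid is seated: height stays at tip 0.108 m while the force rises to 19 N. Now the latches, left one first.

Run:
```python
from fit import *
def P_(x,y,z): return w(s,[x,y,z])
q=list(np.load('q.npy'))
p=read_eef_pos(); movel([p[0],p[1],.26],speed=.15)
F0=read_ft_force()
for y in(.085,-.085):
    movel(P_(-.225,y,.26),speed=.2); movel(P_(-.225,y,.195),speed=.15)
    for x in (-.19,-.17,-.155,-.14,-.125,-.112):
        movel(P_(x,y,.197),speed=.08); F=read_ft_force()-F0
        print(y,x,np.round(read_eef_pos(),3),np.round(F,1),round(read_time_s(),2))
        if np.linalg.norm(F)>40: print('STOP'); break
    movel(P_(-.225,y,.197),speed=.2); movel(P_(-.225,y,.26),speed=.2)
print(read_time_s())
movel(P_(-.25,.1,.33),speed=.25)
snap('scene','scene3');snap('top','top3')
```

```text
0.085 -0.19 [ 0.512 -0.009  0.197] [ 0.9 -0.5  0.9] 14.38
0.085 -0.17 [ 0.53  -0.01   0.197] [-4.6  1.3  4.4] 14.78
0.085 -0.155 [ 0.547 -0.011  0.197] [-1.7  0.1  1.8] 15.12
0.085 -0.14 [ 0.563 -0.012  0.197] [ 0.5 -1.4  0.4] 15.46
0.085 -0.125 [ 0.577 -0.013  0.197] [ 1.3 -1.   0.5] 15.8
0.085 -0.112 [ 0.59  -0.013  0.197] [ 0.4 -0.1  1.1] 16.12
-0.085 -0.19 [ 0.503 -0.179  0.197] [ 0.8 -1.6  0.3] 19.48
-0.085 -0.17 [ 0.52  -0.18   0.197] [-4.7  0.9  4.5] 19.88
-0.085 -0.155 [ 0.537 -0.181  0.197] [-1.5 -1.2  1.5] 20.22
-0.085 -0.14 [ 0.553 -0.181  0.197] [-0.1 -0.6  0.2] 20.56
-0.085 -0.125 [ 0.568 -0.182  0.197] [-0.5 -0.5  0.4] 20.9
-0.085 -0.112 [ 0.581 -0.183  0.197] [ 0.7 -0.2  0. ] 21.22
22.4
```

View pics/scene3.png

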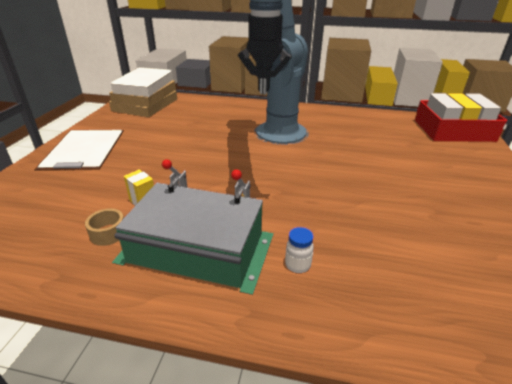

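View pics/top3.png

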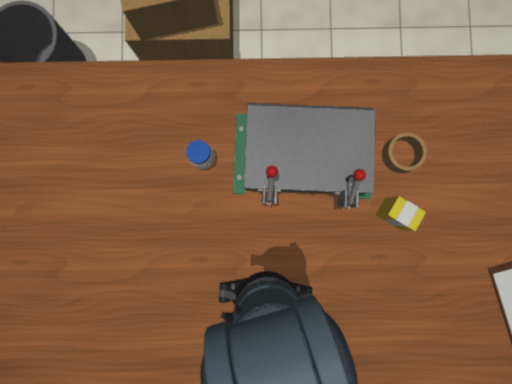

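Both knobs now lean over the lid, at top (272,172) and (359,175), and at scene (236,174) and (167,164). The lid is flat and the bystanders are where they were. I'll compare the knob pixels with the latched prediction before signing off.

Run:
```python
from fit import *
for c in('top','scene'):
    im=cv2.imread(f'pics/{c}3.png').astype(int); m=((im[:,:,2]>130)&(im[:,:,1]<60)&(im[:,:,0]<60)).astype(np.uint8)
    n,_,st,ce=cv2.connectedComponentsWithStats(m)
    print(c,[np.round(ce[i],1).tolist() for i in range(1,n) if 15<st[i,4]<400])
    for y in(.085,-.085): print(' pred',np.round(proj(c,w(s,knob(2.27,y))),1))
    print(' edge pred',np.round(proj(c,w(s,edge(0))),1)); read_camera(c); print([d['at'] for d in tip_of(c,'lid_edge')[:1]])
    for nme in('carton_mid','jar_mid','tape_mid'): print(nme,[np.round(d['at'],1).tolist() for d in tip_of(c,nme)[:1]])
print(read_time_s(),read_ft_force()); sign_off()
```

```text
top [[271.5, 170.8], [360.0, 174.4]]
 pred [272.  171.5]
 pred [359.5 175.1]
 edge pred [309.  190.3]
[[307.6, 190.4]]
carton_mid [[395.5, 211.7]]
jar_mid [[198.1, 156.3]]
tape_mid [[398.7, 152.5]]
scene [[465.7, 116.7], [493.7, 139.6], [456.0, 140.1], [166.1, 163.3], [236.0, 173.1]]
 pred [235.7 173.9]
 pred [166.4 163.4]
 edge pred [207.3 190. ]
[[206.5, 190.3]]
carton_mid [[138.4, 188.0]]
jar_mid [[300.7, 252.5]]
tape_mid [[102.8, 227.7]]
24.55 [-0.77393662  0.87309652 -1.15144204]
the job is handed in; nothing more can be done
```

The case is closed and latched, and the job is handed in at 24.6 s on the robot's clock; the limit was 53 s. I lowered the lid slowly along its arc with the closed fingertips. It seated with the fingertips at 108 mm height, pressed with about 19 N. Only then did I push the left latch past dead centre, followed by the right.

**Last checks:**
- **Latches and lid:** both knobs are within about 1 px of where they should be when latched, in both cameras. The lid edge is within 1.5 px of its shut position.
- **Bystanders:** the trained networks place the carton, jar and tape roll within about 4 px of the first look, except the top-view tape roll. Its reading is about 6 px off a position I had set partly by eye. The tape roll, carton and jar look unmoved in the pictures.
- **Robot:** the arm was clear of everything at hand-in, with only about 1 N of noise at the wrist.

**Disagreements:** in the first pose fit, the network's lid hinge points were 2 to 4 px off, as was the lid edge in the scene view. The contact height and the final knob positions matched the fit, so this did not matter. During the push the lid's resistance was lost in the force noise, so I confirmed that it was seated by the final press and the pictures.

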